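# Load a label roll on the unwinder's lugged spindle

## Robot

A 6-joint arm with a two-finger parallel gripper is mounted at the origin on the work surface. World frame = base frame: x ahead of the robot, y to its left, z up, the work surface at z = 0. Lengths are in m, angles in rad, forces in N, time in s.
With the tool pointing down it reaches from about 0.3 to 0.775 m from the base axis. Payload 14.6 kg.
Tool frame: the origin (TCP) lies at the very end of the fingers, on their centre line; the grasp point (between the pads) lies 19 mm behind it; z points along the fingers, y is the line along which they close (so a half turn about z gives the same grasp; the last joint's range is limited). The gripper opens to 94 mm and grips with 3 to 60 N. Pads are 16 mm wide; open, the fingers measure 119 mm over their backs; the gripper's body (75 mm by 177 mm) begins 78 mm behind the grasp point.
Start: joints at [-1.21, 0.3, 1.521, -0, 1.321, -0.067], TCP at [0.228, -0.5, 0.205] pointing down, gripper open.
Joint ranges: [-3.03, 3.03], [-0.79, 2.21], [0.23, 2.52], [-1.04, 4.18], [0, 3.07], [-2.55, 2.55]. Speed limits (rad/s): [2.22, 2.22, 2.57, 3.14, 3.14, 3.14].

## Interface

Orientations are given as [roll, pitch, yaw] about the fixed x, y, z axes, in that order (R = Rz(yaw) Ry(pitch) Rx(roll)).
In Python, from station import ctrl gives the robot as it stands. The module is installed in compiled form; this text tells all that it offers.
- The arm moves only by the tool step_arm, never from a script. Its argument "deltas" is a list of rows, each an object with "dp": the shift along the tool's x, y, z scaled (see below), a list of three; "twist": the turn about the tool's z scaled (see below). In form: [{"dp": [tx, ty, tz], "twist": twist}, ...]. A call has 1 to 12 rows; each row shifts and turns the commanded pose from where the row before left it, along the tool's axes as they then stand; what a row does not reach is not made up. The controller multiplies each number of a shift by 0.04 m and each number of a turn by 4 degrees. A row lasts 1/10 s, in which the tool goes at most 50 mm and 8.59 degrees, less where a joint would pass 70% of its speed; a pose out of reach is approached as far as the arm can. A call with a number of a shift or a turn outside -1 to 1 is refused whole. A call with a gripper value outside its range is refused whole. "gripper" is the opening, from -1 (shut) to 1 (fully open), set as the call begins (left out, the last holds). The fingers move at their own pace and stop on an object; "squeeze" is the grip in N (left out, the last holds). Time passes only in rows, so rows that do not move let the fingers close. It gives the time, the measured TCP pose, the force, the opening and the grip force at its end, in the units of the state.
- ctrl.get_obs(): the state, without advancing time (a new reading comes with each control period).
- ctrl.camera(name): name is "side" or "top" or "wrist"; returns (picture, depth): 400x640x3 uint8, red, green, blue; 400x640 float32, m along the optical axis (not along the pixel's ray), 0 where there is no reading.
- ctrl.get_calibration(name): a dict with "fx", "fy", "cx", "cy" (pixels), "world_to_cam" (4x4, takes a point from world to camera coordinates); the wrist camera has in their place "hand_eye" (4x4, takes a point from camera to tool coordinates, whose origin is the TCP and whose axes are the flange's). Camera axes: x right, y down, z forward; pixel columns grow to the right and rows downward; lengths in m; the calibration is good to about 2 mm. A picture is of the moment at which its call begins: read the wrist's pose just before it. get_calibration takes no time and is no camera call.
- ctrl.hand_in(): hands the job in; it is judged then, once.
Trained networks look in the newest picture that a camera, given by its name, has taken for a name from the list of things; names that differ only in an ending like _2 or _b are one class to them, and where a whole thing is asked for, a point or a joint stands for the part that bears it (a point fixed in the world has none). Each returns a list of dicts, best first, with "conf" (0 to 1); they miss things now and then, are a little off and sometimes report something else, mostly with a low value. They report only what shows in the picture. A call takes as long as a camera call.
- ctrl.spot_in(camera, label): "rect" ([left, top, right, bottom] as shares, 0 to 1, of the picture: columns of its width, rows of its height, round what is visible of it).
- ctrl.cut_out(camera, label): "pixels" (400x640 bool, what is visible of it) and "rect" ([left, top, right, bottom] as shares, 0 to 1, of the picture: columns of its width, rows of its height, round what is visible of it).
The state is a dict: "time_s": time; "qpos": joint angles; "joint_vel": joint speeds; "tau": joint torques, N m; "ee_pos": TCP position; "eef_rot": TCP orientation; "force": force on the tool from outside, world axes, zero at the start; "moment": the same for the moment, N m; "grip_width": finger opening in m; "grip_force": force on a finger pad.
Only numpy, scipy, OpenCV 4.12 (cv2) and the standard library are available. Lean on these libraries where they do the work, as an engineer would, in place of code of your own. Each camera call takes 0.05 s, during which the arm holds its last target. There are 200 camera calls.

## Task

Load the label unwinder: slide the label roll with the orange ends over the upright spindle and seat it fully home, so that the three slots in its foot drop over the spindle's three red drive lugs and it stands flat and upright on the platter, then let go of it. Feel for the lugs by turning the roll with a light push, since they may stand at any angle; do not drop the roll on or ram it. Leave the roll with the grey ends and the other things on the desk where they are.

Things in the scene. Friction and masses are not known exactly. Their poses are not given: they have to be found in the camera images.
- orange_roll: label roll, an upright white paper tube with orange ends: 60 mm outside diameter, 100 mm tall, plain 34 mm bore right through, about 0.3 kg. Origin: centre of its underside, z up along the bore. Its foot has three radial slots, open below and outside, 12 mm wide, 14 mm high, at 0, 120 and 240 degrees from its x axis (white marks on its top show the same angles)
- deck (a point): centre of the top face of the unwinder's round aluminium platter (124 mm diameter), where the centre of the roll's underside must end; 45 mm above the desk, z up along the spindle. The steel spindle, 30 mm diameter, rises 85 mm from here; its top 11 mm taper to 16 mm. Its axes do not tell the angle of the lugs
- unwinder: blue housing, 160 x 150 mm, fixed to the desk, origin under its centre, carrying platter and spindle. Round the spindle's foot three red lugs, 8 mm wide, 12 mm high, 120 degrees apart, reach out to 25 mm from the axis; a roll out of line rests 12 mm high on them. Platter, spindle and lugs stand at any angle, not given here, and turn only stiffly (0.35 N m)
- grey_roll: the other roll: white paper, grey ends, plain foot without slots; 60 mm diameter, 100 mm tall, stands upright; origin at the centre of its underside. To be left alone
- tumbler: white drinking tumbler, 86 mm diameter at the lid, 168 mm tall; origin under its centre. Leave alone
- marker: black marker pen, 130 mm long, lying; origin under its middle, x along it. Leave alone
- tape_dispenser: red tape dispenser, 150 x 60 x 110 mm; origin under its centre, x along it. Leave alone
- scanner: black barcode scanner on a round stand, 110 mm base, 155 mm tall; origin under its centre. Leave alone
- phone: black phone lying flat, 75 x 155 x 10 mm; origin under its centre. Leave alone

How it is judged:
At the end, for the whole second after the job is handed in: The orange-ended roll stands on the platter with its slots over the lugs: its underside within 3 mm of the platter face, within 5 mm of the spindle axis, upright within 0.06 rad, and at rest; every other listed loose thing is within 25 mm of where it began (z of orange_roll in the frame of deck between -0.003 and 0.003 m and horizontal distance between orange_roll and deck below 0.005 m and angle between orange_roll's own z axis and vertical below 0.06 rad and linear speed of orange_roll below 0.02 m/s and angular speed of orange_roll below 0.2 rad/s and distance of each of grey_roll, tumbler, marker, tape_dispenser, scanner, phone from where it was at the start of the episode below 0.025 m); the robot touches nothing.
It fails at once if the orange-ended roll is rammed on the unwinder (contact force over 100 N) (contact force between orange_roll and unwinder above 100 N).
It fails at once if the orange-ended roll is dropped down the spindle (faster than 0.6 m/s while round the spindle) (horizontal distance between orange_roll and deck below 0.02 m and z of orange_roll in the frame of deck below 0.083 m and linear speed of orange_roll above 0.6 m/s).
It fails at once if another thing on the desk is moved by more than 25 mm (distance of any of grey_roll, tumbler, marker, tape_dispenser, scanner, phone from where it was at the start of the episode above 0.025 m).
It also fails if it takes over 61 s, if anything falls off the work surface, if the arm or the gripper's body presses on something with over 40 N, if the wrist force passes 120 N, or if a joint passes its speed limit or range.

## Working session

There is one attempt and no reset: what is moved stays moved. The work goes in short steps, Python scripts to look and compute and a tool call to move; the robot and the scene stay as the last step left them, time stands still between calls to the robot, and variables do not carry over. Pictures are saved under pics/ and viewed, at most 10 in all, crops included, and the job is handed in when it is done.

Besides the shell and the picture viewer there is one more tool, called after "Emit:" as a command line: name --argument value ..., lists and objects as JSON in quotes. step_arm: Moves the arm, as the interface text tells. Its arguments: {"type":"object","properties":{"deltas":{"type":"array"},"gripper":{"type":"number"},"squeeze":{"type":"number"}},"required":["deltas"]}

```bash
mkdir -p pics
cat > h.py <<'E'
import numpy as np, cv2
from scipy.spatial.transform import Rotation as R
from station import ctrl
def pts(cam, depth, mask=None, obs=None):
    c=ctrl.get_calibration(cam)
    m=(depth>0) if mask is None else (mask&(depth>0))
    v,u=np.nonzero(m); d=depth[v,u]
    P=np.c_[(u-c['cx'])/c['fx']*d,(v-c['cy'])/c['fy']*d,d]
    if cam=='wrist':
        H=np.array(c['hand_eye']); P=P@H[:3,:3].T+H[:3,3]
        r=R.from_euler('xyz',obs['eef_rot']).as_matrix(); P=P@r.T+np.array(obs['ee_pos'])
    else:
        T=np.linalg.inv(np.array(c['world_to_cam'])); P=P@T[:3,:3].T+T[:3,3]
    return P,u,v
E
python3 - <<'E'
from h import *
o=ctrl.get_obs(); print(o)
ims=[]
for cam in ['side','top']:
    im,d=ctrl.camera(cam); np.save(f'pics/{cam}_d.npy',d)
    cv2.imwrite(f'pics/{cam}0.png',im[:,:,::-1])
    for l in ['orange_roll','unwinder','grey_roll','tumbler','tape_dispenser','scanner']:
        r=ctrl.cut_out(cam,l)
        for x in r[:2]:
            P,u,v=pts(cam,d,np.array(x['pixels']))
            if len(P)<10: continue
            zt=np.percentile(P[:,2],98); Q=P[P[:,2]>zt-.006]
            print(cam,l,round(x['conf'],2),np.round(np.array(x['rect'])*[640,400,640,400]),'ztop',round(zt,3),'topmid',np.round((Q.min(0)+Q.max(0))/2,3),'mean',np.round(P.mean(0),3),'lo',np.round(P.min(0),3),'hi',np.round(P.max(0),3))
a=np.vstack([cv2.imread('pics/side0.png'),cv2.imread('pics/top0.png')])
cv2.imwrite('pics/a.png',cv2.resize(a,(480,600),interpolation=cv2.INTER_AREA))
print(ctrl.get_calibration('wrist'))
E
```

```text
{'time_s': 0.0, 'qpos': array([-1.20959989e+00,  3.00480475e-01,  1.52159033e+00, -1.53007819e-05,
        1.32068583e+00, -6.65894711e-02]), 'joint_vel': array([-2.30531272e-04, -9.65044961e-05, -8.70400402e-04, -1.74087522e-03,
        5.06958999e-04,  6.34042633e-04]), 'tau': array([-1.49367293e-03, -5.31812990e+01, -3.52732301e+01,  7.07569672e-02,
        2.44608679e-02, -8.87944020e-05]), 'ee_pos': array([ 0.22807704, -0.50019087,  0.20487727]), 'eef_rot': array([-3.14043026e+00, -6.26643543e-05,  4.27789664e-01]), 'force': array([-0.38472589,  0.09548348,  0.25120264]), 'moment': array([-0.04520411,  0.0686208 ,  0.01996274]), 'grip_force': 0.0, 'grip_width': 0.09382992049802238}
side orange_roll 0.8 [332. 151. 356. 184.] ztop 0.101 topmid [ 0.492 -0.077  0.098] mean [ 0.489 -0.064  0.062] lo [ 0.462 -0.24  -0.005] hi [ 0.529 -0.043  0.102]
side orange_roll 0.17 [196. 184. 253. 229.] ztop 0.109 topmid [0.787 0.146 0.107] mean [0.769 0.159 0.057] lo [ 0.704  0.01  -0.003] hi [0.885 0.18  0.112]
side grey_roll 0.63 [325. 114. 345. 149.] ztop 0.1 topmid [ 0.56  -0.259  0.098] mea
[... 1889 characters left out ...]
[0.786 0.142 0.112] mean [0.769 0.141 0.07 ] lo [ 0.705  0.111 -0.006] hi [0.866 0.179 0.117]
top scanner 0.7 [123. 181. 184. 223.] ztop 0.16 topmid [0.52  0.5   0.159] mean [0.523 0.492 0.12 ] lo [ 0.462  0.433 -0.004] hi [0.579 0.622 0.164]
{'fx': 303.96959591215585, 'fy': 303.96959591215585, 'cx': 320.28121738668034, 'cy': 196.1264305821722, 'hand_eye': array([[-2.32322230e-04, -9.60134686e-01, -2.79537709e-01,
         8.27443510e-02],
       [ 9.99999792e-01, -3.91270845e-04,  5.12812845e-04,
        -2.71680704e-04],
       [-6.01744355e-04, -2.79537531e-01,  9.60134577e-01,
        -1.79951942e-01],
       [ 0.00000000e+00,  0.00000000e+00,  0.00000000e+00,
         1.00000000e+00]])}
```

View pics/top0.png

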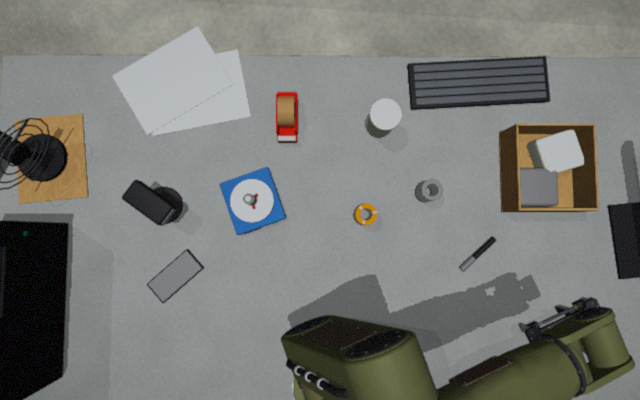

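View pics/side0.png

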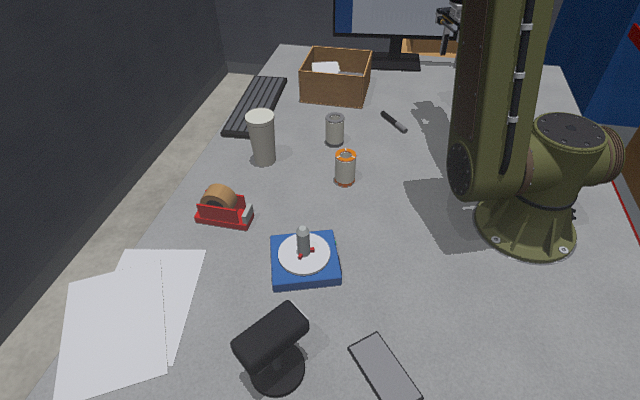

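The top view shows the orange roll at about (366,214) and the unwinder at (252,200), with a red lug visible. The side view agrees: roll at (345,168), spindle at (305,240). The 3D positions match the given heights. I'll move the wrist camera over the roll.

Emit:
step_arm --deltas '[{"dp":[0.86,-0.57,-0.1],"twist":0},{"dp":[0.86,-0.57,-0.1],"twist":0},{"dp":[0.86,-0.57,-0.1],"twist":0},{"dp":[0.86,-0.57,-0.1],"twist":0},{"dp":[0.86,-0.57,-0.1],"twist":0},{"dp":[0.86,-0.57,-0.1],"twist":0},{"dp":[0.86,-0.57,-0.1],"twist":0},{"dp":[0.86,-0.57,-0.1],"twist":0},{"dp":[0.86,-0.57,-0.1],"twist":0},{"dp":[0.86,-0.57,-0.1],"twist":0},{"dp":[0.86,-0.57,-0.1],"twist":0},{"dp":[0.86,-0.57,-0.1],"twist":0}]'

```text
time_s: 1.9
ee_pos: [0.4909, -0.0786, 0.2538]
eef_rot: [3.141, -0.0, 0.428]
force: [0.6, -1.4, -0.1]
grip_width: 0.0939
grip_force: 0.0
```

Emit:
step_arm --deltas '[{"dp":[0,0,0],"twist":0},{"dp":[0,0,0],"twist":0},{"dp":[0,0,0],"twist":0}]'

```text
time_s: 2.2
ee_pos: [0.4898, -0.0809, 0.2533]
eef_rot: [-3.142, 0.0, 0.427]
force: [-0.9, 0.2, -0.0]
grip_width: 0.0942
grip_force: 0.0
```

Run:
```python
from h import *
o=ctrl.get_obs(); print(o['time_s'],o['ee_pos'],o['eef_rot'],o['qpos'],o['force'])
im,d=ctrl.camera('wrist'); np.savez('pics/w1.npz',im=im,d=d,p=o['ee_pos'],r=o['eef_rot'])
cv2.imwrite('pics/w1.png',im[:,:,::-1])
r=ctrl.cut_out('wrist','orange_roll')
for x in r[:2]:
    P,u,v=pts('wrist',d,np.array(x['pixels']),o)
    Q=P[(P[:,2]>np.percentile(P[:,2],95)-.008)]
    print(x['conf'],np.round(np.array(x['rect'])*[640,400,640,400]),Q.min(0),Q.max(0),(Q.min(0)+Q.max(0))/2)
```

```text
2.2 [ 0.48982816 -0.08093911  0.2533116 ] [-3.14152127e+00  3.62623788e-04  4.27110980e-01] [-2.37455881e-01  1.45119875e-01  1.59792290e+00 -1.69951623e-04
  1.39887936e+00  9.06258580e-01] [-0.92955389  0.19316562 -0.02008679]
0.96 [295. 149. 344. 206.] [ 0.46340025 -0.1077409   0.09388985] [ 0.52185382 -0.04960608  0.10383241] [ 0.49262704 -0.07867349  0.09886113]
```

View pics/w1.png

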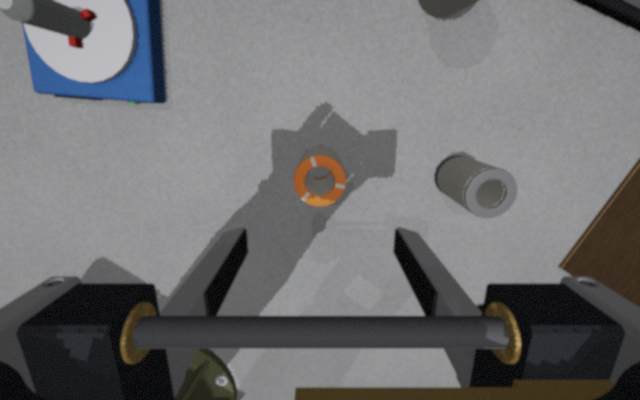

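The wrist view shows the roll top at (320,181) with white marks near (314,162), (341,184) and (306,196). The unwinder is at upper left, with red lugs at (88,15) and (75,40). Next I'll compute the mark and lug angles.

```bash
cat >> h.py <<'E'
def fitcirc(P):
    A=np.c_[2*P[:,:2],np.ones(len(P))]; s=np.linalg.lstsq(A,(P[:,:2]**2).sum(1),rcond=None)[0]
    return s[:2],np.sqrt(s[2]+s[:2]@s[:2])
def ray_plane(u,v,z,obs):
    c=ctrl.get_calibration('wrist'); H=np.array(c['hand_eye'])
    r=R.from_euler('xyz',obs['eef_rot']).as_matrix()
    D=np.c_[(u-c['cx'])/c['fx'],(v-c['cy'])/c['fy'],np.ones(len(u))]@H[:3,:3].T@r.T
    C=r@H[:3,3]+obs['ee_pos']
    return C+D*((z-C[2])/D[:,2])[:,None]
def lugs(im,obs,c0):
    hsv=cv2.cvtColor(im,cv2.COLOR_RGB2HSV)
    m=((hsv[...,0]<6)|(hsv[...,0]>174))&(hsv[...,1]>150)&(hsv[...,2]>70)
    v,u=np.nonzero(m); P=ray_plane(u,v,.057,obs)
    k=np.hypot(*(P[:,:2]-c0).T)<.035; P=P[k]
    q=P[:,:2]-c0; return np.degrees(np.arctan2(q[:,1],q[:,0])),np.hypot(*q.T),u[k],v[k]
E
python3 - <<'E'
from h import *
w=np.load('pics/w1.npz'); im,d=w['im'],w['d']; o=dict(ee_pos=w['p'],eef_rot=w['r'])
hsv=cv2.cvtColor(im,cv2.COLOR_RGB2HSV)
box=np.zeros(d.shape,bool); box[140:215,285:355]=1
P,u,v=pts('wrist',d,box,o)
top=(P[:,2]>.09)&(np.hypot(P[:,0]-.4926,P[:,1]+.0787)<.034)
P,u,v=P[top],u[top],v[top]; print(len(P),np.median(P[:,2]))
# ellipse of orange top ring via its outline
m=np.zeros(d.shape,np.uint8); m[v,u]=255
cs=max(cv2.findContours(m,cv2.RETR_EXTERNAL,cv2.CHAIN_APPROX_NONE)[0],key=len)[:,0]
E=ray_plane(cs[:,0],cs[:,1],.1,o); c,r=fitcirc(E); print('roll centre',c,r)
Q=ray_plane(u,v,.1,o)[:,:2]-c; rr=np.hypot(*Q.T); s=hsv[v,u,1]
k=(s<110)&(hsv[v,u,2]>120)&(rr>.018)&(rr<.027)
a=np.degrees(np.arctan2(Q[k,1],Q[k,0])); print('marks',np.sort(np.round(a)))
z=np.exp(3j*np.radians(a)).mean(); print('phase',np.degrees(np.angle(z))/3,abs(z))
# platter from side/top depth
for cam in ['side','top']:
    D=np.load(f'pics/{cam}_d.npy'); P,_,_=pts(cam,D)
    P=P[np.hypot(P[:,0]-.533,P[:,1]-.24)<.1]
    S=P[P[:,2]>.07]; print(cam,'spindle',len(S),(S.min(0)+S.max(0))/2,S[:,2].max(),np.median(P[(P[:,2]>.04)&(P[:,2]<.052),2]))
P,u,v=pts('wrist',d,None,o); k=np.hypot(P[:,0]-.533,P[:,1]-.24)<.075
pl=k&(abs(P[:,2]-.045)<.006)&(hsv[v,u,1]<60); print('platter',pl.sum(),np.median(P[pl,2]),(P[pl].min(0)+P[pl].max(0))/2)
tp=cv2.imread('pics/top0.png'); H=cv2.cvtColor(tp,cv2.COLOR_BGR2HSV); D=np.load('pics/top_d.npy')
P,u,v=pts('top',D); k=(np.hypot(P[:,0]-.533,P[:,1]-.24)<.08)&(abs(P[:,2]-.045)<.012)&(H[v,u,1]<60)
Q=P[k]; m=np.zeros(D.shape,np.uint8); m[v[k],u[k]]=255
cs=max(cv2.findContours(m,cv2.RETR_EXTERNAL,cv2.CHAIN_APPROX_NONE)[0],key=len); print('top platter',fitcirc(np.array([P[np.flatnonzero((u==x)&(v==y))[0]] for x,y in cs[:,0]])))
c0=np.array([.533,.24])
a,rr,u,v=lugs(im,o,c0); print(len(a),np.c_[np.round(a),np.round(rr*1000)][::12].tolist())
E
```

```text
1537 0.10063433170538078
roll centre [ 0.4929436  -0.07840037] 0.029406045339044368
marks [-87. -86. -86. -85. -85. -85. -84. -84. -84. -83. -83. -83. -82. -82.
 -82. -81. -81. -81. -80. -80. -79. -79. -79. -78. -78. -77. -77. -77.
 -76. -76. -75. -75. -74. -74. -74. -73.  36.  37.  37.  38.  38.  38.
  38.  39.  39.  40.  40.  40.  40.  41.  41.  41.  42.  42.  42.  43.
  43.  43.  44.  44.  45.  45.  45.  46.  46.  46.  47.  47.  48.  48.
  48.  48.  49.  49.  50.  51. 156. 156. 158. 158. 158. 158. 158. 160.
 160. 160. 160. 160. 160. 162. 162. 162. 162. 162. 164. 164. 164. 165.
 165. 165. 166. 166. 167. 167. 167. 168. 169. 169.]
phase 41.83312115728117 0.9758584282776559
side spindle 292 [0.53225767 0.24778227 0.10051457] 0.1309350152378701 0.044441226221952734
top spindle 121 [0.53289484 0.24006533 0.10293141] 0.13471277379175617 0.04562314376261578
platter 5652 0.04566187170487991 [0.52588042 0.23958841 0.04512213]
top platter (array([0.5324438 , 0.24087204]), np.float64(0.0608791087832149))
124 [[-28.0, 21.0], [-30.0, 19.0], [-35.0, 20.0], [-39.0, 20.0], [-44.0, 22.0], [-40.0, 15.0], [-170.0, 14.0], [-166.0, 16.0], [-166.0, 18.0], [-172.0, 21.0], [-166.0, 22.0]]
```

Emit:
step_arm --deltas '[{"dp":[0.1,-0.025,0.4],"twist":0},{"dp":[0,0,0.7],"twist":0},{"dp":[0,0,0.8],"twist":0},{"dp":[0,0,0.8],"twist":0},{"dp":[0,0,0.8],"twist":0},{"dp":[0,0,0.7],"twist":0},{"dp":[0,0,0.4],"twist":0},{"dp":[0,0,0.23],"twist":0},{"dp":[0,0,0],"twist":0},{"dp":[0,0,0],"twist":0}]'

```text
time_s: 3.3
ee_pos: [0.4938, -0.0781, 0.061]
eef_rot: [3.141, -0.001, 0.427]
force: [-0.1, -0.2, 2.5]
grip_width: 0.0941
grip_force: 0.0
```

Emit:
step_arm --deltas '[{"dp":[0,0,0],"twist":0},{"dp":[0,0,0],"twist":0},{"dp":[0,0,0],"twist":0},{"dp":[0,0,0],"twist":0},{"dp":[0,0,0],"twist":0},{"dp":[0,0,0],"twist":0},{"dp":[0,0,0],"twist":0}]' --gripper -0.2 --squeeze 30

```text
time_s: 4.0
ee_pos: [0.4936, -0.0777, 0.0604]
eef_rot: [3.141, -0.0, 0.428]
force: [0.0, -0.6, 2.1]
grip_width: 0.0601
grip_force: 30.0
```

Emit:
step_arm --deltas '[{"dp":[0,0,-0.3],"twist":-0.87},{"dp":[0,0,-0.5],"twist":-0.87},{"dp":[0,0,-0.6],"twist":-0.87},{"dp":[0,0,-0.6],"twist":-0.87},{"dp":[0,0,-0.6],"twist":-0.87},{"dp":[0,0,-0.6],"twist":-0.87},{"dp":[0,0,-0.6],"twist":-0.87},{"dp":[0,0,-0.6],"twist":-0.87},{"dp":[0,0,-0.4],"twist":-0.87},{"dp":[0,0,-0.2],"twist":-0.87}]'

```text
time_s: 5.0
ee_pos: [0.4936, -0.0776, 0.2614]
eef_rot: [3.141, -0.0, 1.038]
force: [0.9, 0.6, -2.9]
grip_width: 0.0601
grip_force: 30.0
```

Emit:
step_arm --deltas '[{"dp":[0.4,-0.31,0],"twist":0},{"dp":[0.6,-0.47,0],"twist":0},{"dp":[0.6,-0.47,0],"twist":0},{"dp":[0.6,-0.47,0],"twist":0},{"dp":[0.6,-0.47,0],"twist":0},{"dp":[0.6,-0.47,0],"twist":0},{"dp":[0.4,-0.31,0],"twist":0},{"dp":[0.3,-0.21,0],"twist":0},{"dp":[0,0,0],"twist":0},{"dp":[0,0,0],"twist":0},{"dp":[0,0,0],"twist":0},{"dp":[0,0,0],"twist":0}]'

```text
time_s: 6.2
ee_pos: [0.4679, 0.1276, 0.2602]
eef_rot: [-3.142, 0.0, 1.034]
force: [-0.1, -0.2, -2.8]
grip_width: 0.0599
grip_force: 30.0
```

Run:
```python
from h import *
o=ctrl.get_obs(); print(o['time_s'],o['ee_pos'],o['eef_rot'],o['qpos'],o['force'])
im,d=ctrl.camera('wrist'); np.savez('pics/w2.npz',im=im,d=d,p=o['ee_pos'],r=o['eef_rot'])
cv2.imwrite('pics/w2.png',im[:,:,::-1])
hsv=cv2.cvtColor(im,cv2.COLOR_RGB2HSV)
P,u,v=pts('wrist',d,None,o)
near=np.hypot(P[:,0]-.533,P[:,1]-.24)<.085
k=near&(abs(P[:,2]-.045)<.01)&(hsv[v,u,1]<60); m=np.zeros(d.shape,np.uint8); m[v[k],u[k]]=255
cs=max(cv2.findContours(m,cv2.RETR_EXTERNAL,cv2.CHAIN_APPROX_NONE)[0],key=len)[:,0]
E=ray_plane(cs[:,0],cs[:,1],.045,o); c,r=fitcirc(E); print('platter',c,r,np.median(P[k,2]))
k=near&(P[:,2]>.12); 
print('tip',k.sum(), P[k].max(0),(P[k].min(0)+P[k].max(0))/2)
a,rr,uu,vv=lugs(im,o,c)
for lo in range(-180,180,20):
    s=(a>=lo)&(a<lo+20)
    if s.any(): print(lo,s.sum(),a[s].mean(),rr[s].max())
```

```text
6.2 [0.46787967 0.12760909 0.26019357] [-3.14151411e+00  1.54156755e-04  1.03418742e+00] [ 1.90757804e-01  1.14337764e-01  1.61675529e+00 -6.37375392e-05
  1.41066076e+00  7.27376887e-01] [-0.06666073 -0.18816666 -2.76036597]
platter [0.53347357 0.24302602] 0.06138512739224921 0.0458150339965781
tip 763 [0.54758273 0.25726738 0.13282516] [0.53313709 0.24283428 0.12641577]
-180 23 -164.49642899427116 0.02311084325817081
-160 13 -156.22711492194546 0.022373516922012976
-60 22 -45.53545315211541 0.022674596740257975
-40 10 -37.52252911082742 0.023027444682683664
```

View pics/w2.png

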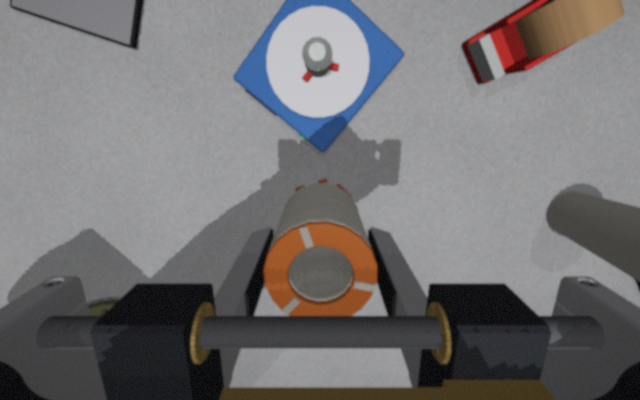

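The unwinder is at the top of the picture, with the spindle tip at (317,50) and red lugs at (336,67) and (307,76). The roll is held straight between the fingers, with its top ring centred near (320,270). I'll measure the held roll in the same picture.

```bash
cat >> h.py <<'E'
def held(im,d,o,zt):
    hsv=cv2.cvtColor(im,cv2.COLOR_RGB2HSV); P,u,v=pts('wrist',d,None,o)
    k=(np.hypot(*(P[:,:2]-o['ee_pos'][:2]).T)<.036)&(abs(P[:,2]-zt)<.007)
    mo=(hsv[v,u,0]<25)&(hsv[v,u,1]>150)&k
    z=np.median(P[mo,2])
    m=np.zeros(d.shape,np.uint8); m[v[mo],u[mo]]=255
    m=cv2.morphologyEx(m,cv2.MORPH_CLOSE,np.ones((13,13),np.uint8))
    hi=max(cv2.findContours(m,cv2.RETR_EXTERNAL,cv2.CHAIN_APPROX_NONE)[0],key=len)[:,0]
    E=ray_plane(hi[:,0],hi[:,1],z,o); c,r=fitcirc(E)
    for _ in range(3):
        e=abs(np.hypot(*(E[:,:2]-c).T)-r); c,r=fitcirc(E[e<.0015])
    Q=ray_plane(u,v,z,o)[:,:2]-c; rr=np.hypot(*Q.T)
    s=(rr>.019)&(rr<.027)&k&(hsv[v,u,1]<110)&(hsv[v,u,2]>110)
    a=np.arctan2(Q[s,1],Q[s,0]); zc=np.exp(3j*a).mean()
    print('held c',c,'r',r,'z',z,'phase',np.degrees(np.angle(zc))/3,abs(zc),s.sum(),'off TCP',c-o['ee_pos'][:2])
    return c
E
python3 - <<'E'
from h import *
w=np.load('pics/w2.npz'); im,d=w['im'],w['d']; o=dict(ee_pos=w['p'],eef_rot=w['r'])
held(im,d,o,.30)
a,rr,u,v=lugs(im,o,np.array([.5333,.2429]))
for lo,hi in((-180,-140),(-70,-20)):
    s=(a>lo)&(a<hi)&(rr>.016); print(s.sum(),a[s].mean(),a[s].min(),a[s].max())
E
```

```text
held c [0.46797102 0.1274015 ] r 0.02875458614419438 z 0.3004892838389321 phase -43.64236342118726 0.972829332094883 368 off TCP [ 9.13436808e-05 -2.07589025e-04]
30 -161.73087328696798 -168.99303004051583 -152.4002473702602
30 -42.34652307551078 -49.921990863441714 -34.274701397004925
```

Emit:
step_arm --deltas '[{"dp":[0.3,0,0],"twist":-0.2},{"dp":[0.5,0,0],"twist":-0.2},{"dp":[0.6,0,0],"twist":0},{"dp":[0.6,-0.03,0],"twist":0},{"dp":[0.6,-0.04,0],"twist":0},{"dp":[0.4,0,0.3],"twist":0},{"dp":[0.31,0,0.4],"twist":0},{"dp":[0,0,0.4],"twist":0},{"dp":[0,0,0],"twist":0},{"dp":[0,0,0],"twist":0},{"dp":[0,0,0],"twist":0},{"dp":[0,0,0],"twist":0}]'

```text
time_s: 7.45
ee_pos: [0.5306, 0.2451, 0.2172]
eef_rot: [3.141, -0.001, 1.063]
force: [-0.1, 0.3, -2.0]
grip_width: 0.0601
grip_force: 30.0
```

Run:
```python
from h import *
o=ctrl.get_obs(); r=R.from_euler('xyz',o['eef_rot']).as_matrix()
print(o['time_s'],o['ee_pos'],o['eef_rot'],o['force'])
e=np.array([.5333,.2429,0])-o['ee_pos']; print('xy err units',(r.T@e)/.04)
im,d=ctrl.camera('wrist'); held(im,d,o,o['ee_pos'][2]+.04)
```

```text
7.45 [0.53056542 0.24505906 0.21722998] [ 3.14065732e+00 -1.14884076e-03  1.06295592e+00] [-0.1142907   0.34650033 -2.02497021]
xy err units [-0.02015845  0.08090528  5.43080792]
held c [0.53056516 0.24480157] r 0.028758833523168395 z 0.25748821827036367 phase -41.89539523730217 0.972728815565203 368 off TCP [-2.65985379e-07 -2.57487866e-04]
```

Emit:
step_arm --deltas '[{"dp":[-0.02,0.08,0.2],"twist":0},{"dp":[0,0,0.3],"twist":0},{"dp":[0,0,0],"twist":0},{"dp":[0,0,0],"twist":0},{"dp":[0,0,0],"twist":0},{"dp":[0,0,0],"twist":0}]'

```text
time_s: 8.1
ee_pos: [0.5328, 0.2429, 0.1966]
eef_rot: [3.141, -0.0, 1.063]
force: [0.0, 0.7, -2.7]
grip_width: 0.0603
grip_force: 30.0
```

```bash
cat > e.py <<'E'
from h import *
o=ctrl.get_obs(); r=R.from_euler('xyz',o['eef_rot']).as_matrix()
print(o['time_s'],o['ee_pos'],o['eef_rot'],'F',o['force'],'M',o['moment'])
e=np.array([.5333,.2429,0])-o['ee_pos']; print('xy err units',(r.T@e)/.04)
E
python3 e.py
```

```text
8.1 [0.53278766 0.24288523 0.19658836] [ 3.14122326e+00 -4.64084569e-04  1.06315690e+00] F [ 0.01567597  0.71842706 -2.67764758] M [ 0.00862142 -0.0930477  -0.0380467 ]
xy err units [4.26834316e-03 9.19835656e-03 4.91471533e+00]
```

Within 0.5 mm. Descending gently past the taper.

Emit:
step_arm --deltas '[{"dp":[0,0.01,0.15],"twist":0},{"dp":[0,0,0.15],"twist":0},{"dp":[0,0,0.15],"twist":0},{"dp":[0,0,0.1],"twist":0},{"dp":[0,0,0.1],"twist":0},{"dp":[0,0,0],"twist":0},{"dp":[0,0,0],"twist":0},{"dp":[0,0,0],"twist":0}]'

```text
time_s: 8.9
ee_pos: [0.533, 0.2427, 0.1704]
eef_rot: [-3.142, -0.0, 1.063]
force: [-0.4, 1.2, -3.1]
grip_width: 0.0602
grip_force: 30.0
```

```bash
python3 e.py
```

```text
8.9 [0.53300399 0.24265839 0.17036014] [-3.14157601e+00 -9.40734483e-05  1.06315644e+00] F [-0.44102109  1.22148798 -3.06975471] M [0.28122809 0.00677933 0.01007698]
xy err units [8.47535322e-03 3.60168434e-03 4.25900420e+00]
```

Emit:
step_arm --deltas '[{"dp":[0,0,0.15],"twist":0},{"dp":[0,0,0.2],"twist":0},{"dp":[0,0,0.2],"twist":0},{"dp":[0,0,0.2],"twist":0},{"dp":[0,0,0.2],"twist":0},{"dp":[0,0,0.15],"twist":0},{"dp":[0,0,0.1],"twist":0},{"dp":[0,0,0],"twist":0},{"dp":[0,0,0],"twist":0},{"dp":[0,0,0],"twist":0}]'

```text
time_s: 9.9
ee_pos: [0.5329, 0.2428, 0.1218]
eef_rot: [-3.141, 0.0, 1.063]
force: [2.0, 4.8, -7.0]
grip_width: 0.0601
grip_force: 30.0
```

```bash
python3 e.py
```

```text
9.9 [0.5328713  0.24276709 0.12180795] [-3.14110534e+00  1.17447429e-04  1.06316832e+00] F [ 2.0462575   4.79918422 -6.95211206] M [ 1.0502599  -0.35079598  0.00245379]
xy err units [0.00847134 0.00923478 3.04519358]
```

Emit:
step_arm --deltas '[{"dp":[0.025,0,0.03],"twist":0},{"dp":[0,0,0.05],"twist":0},{"dp":[0,0,0.05],"twist":0},{"dp":[0,0,0.05],"twist":0},{"dp":[0,0,0.02],"twist":0},{"dp":[0,0,0],"twist":0},{"dp":[0,0,0],"twist":0},{"dp":[0,0,0],"twist":0}]'

```text
time_s: 10.7
ee_pos: [0.5335, 0.2435, 0.1144]
eef_rot: [3.141, -0.0, 1.063]
force: [0.6, -0.9, -2.2]
grip_width: 0.0604
grip_force: 30.0
```

```bash
python3 e.py
```

```text
10.7 [0.53353378 0.24347544 0.11435222] [ 3.14149992e+00 -1.05170600e-04  1.06311555e+00] F [ 0.57363724 -0.90956967 -2.21155182] M [ 0.02745978 -0.02333567  0.01787626]
xy err units [-1.57135572e-02  1.62120567e-03  2.85880407e+00]
```

No push-back with the foot at about 54 mm, below the lug tops at 57 mm, so the slots are engaging. Continuing in small steps.

Emit:
step_arm --deltas '[{"dp":[0,0,0.05],"twist":0},{"dp":[0,0,0.05],"twist":0},{"dp":[0,0,0.05],"twist":0},{"dp":[0,0,0],"twist":0},{"dp":[0,0,0],"twist":0},{"dp":[0,0,0],"twist":0}]'

```text
time_s: 11.3
ee_pos: [0.5335, 0.2435, 0.1083]
eef_rot: [3.142, -0.0, 1.063]
force: [-0.2, 0.1, -2.9]
grip_width: 0.0603
grip_force: 30.0
```

Emit:
step_arm --deltas '[{"dp":[0,0,0.03],"twist":0},{"dp":[0,0,0.03],"twist":0},{"dp":[0,0,0],"twist":0},{"dp":[0,0,0],"twist":0}]'

```text
time_s: 11.7
ee_pos: [0.5335, 0.2435, 0.1058]
eef_rot: [-3.142, 0.0, 1.063]
force: [0.6, -0.0, -2.7]
grip_width: 0.06
grip_force: 30.0
```

```bash
python3 e.py
```

```text
11.7 [0.53348417 0.24347495 0.10580588] [-3.14153679e+00  5.06290213e-05  1.06307939e+00] F [ 0.61851703 -0.01671767 -2.7190022 ] M [-0.00393842 -0.04768581  0.03705881]
xy err units [-0.01466508  0.00311261  2.64514746]
```

Emit:
step_arm --deltas '[{"dp":[0,0,0.02],"twist":0},{"dp":[0,0,0.02],"twist":0},{"dp":[0,0,0],"twist":0},{"dp":[0,0,0],"twist":0}]'

```text
time_s: 12.1
ee_pos: [0.5338, 0.2436, 0.1053]
eef_rot: [3.141, -0.001, 1.063]
force: [-2.5, -0.8, 6.9]
grip_width: 0.0606
grip_force: 30.0
```

Contact came with the foot at about 45 mm, the height of the platter face. Releasing and backing straight up.

Emit:
step_arm --deltas '[{"dp":[0,0,-0.02],"twist":0},{"dp":[0,0,0],"twist":0},{"dp":[0,0,0],"twist":0},{"dp":[0,0,0],"twist":0},{"dp":[0,0,0],"twist":0},{"dp":[0,0,0],"twist":0}]' --gripper 0.9

```text
time_s: 12.7
ee_pos: [0.5335, 0.2435, 0.105]
eef_rot: [-3.142, 0.0, 1.063]
force: [-0.1, -0.8, -0.1]
grip_width: 0.0892
grip_force: 0.0
```

Emit:
step_arm --deltas '[{"dp":[0,0,-0.2],"twist":0},{"dp":[0,0,-0.5],"twist":0},{"dp":[0,0,-0.7],"twist":0},{"dp":[0,0,-0.7],"twist":0},{"dp":[0,0,-0.7],"twist":0},{"dp":[0,0,-0.5],"twist":0},{"dp":[-0.6,0,-0.2],"twist":0},{"dp":[-0.6,0,0],"twist":0},{"dp":[-0.6,0,0],"twist":0},{"dp":[0,0,0],"twist":0},{"dp":[0,0,0],"twist":0},{"dp":[0,0,0],"twist":0}]'

```text
time_s: 13.9
ee_pos: [0.4988, 0.1811, 0.2453]
eef_rot: [3.141, -0.0, 1.063]
force: [0.4, -0.5, -1.2]
grip_width: 0.089
grip_force: 0.0
```

Run:
```python
from h import *
o=ctrl.get_obs(); print(o['time_s'],o['ee_pos'],o['grip_width'],o['force'])
im,d=ctrl.camera('wrist'); cv2.imwrite('pics/w3.png',im[:,:,::-1])
hsv=cv2.cvtColor(im,cv2.COLOR_RGB2HSV)
P,u,v=pts('wrist',d,None,o); n=np.hypot(P[:,0]-.5333,P[:,1]-.2429)<.06
t=P[n&(P[:,2]>.137)&(hsv[v,u,1]>150)&(hsv[v,u,0]<25)]; print('top z',np.median(t[:,2]),(t.min(0)+t.max(0))/2)
A=np.c_[t[:,:2]-t[:,:2].mean(0),np.ones(len(t))]; print('tilt',np.linalg.lstsq(A,t[:,2],rcond=None)[0])
print('platter z',np.median(P[n&(abs(P[:,2]-.045)<.008)&(hsv[v,u,1]<60),2]))
```

```text
13.9 [0.49881003 0.18111456 0.24526684] 0.08904703351068241 [ 0.39675095 -0.51165931 -1.24207055]
top z 0.14593632858558614 [0.51820605 0.22645703 0.25809662]
tilt [-0.92619366 -2.50534233  0.18227412]
platter z 0.0458497464044518
```

View pics/w3.png

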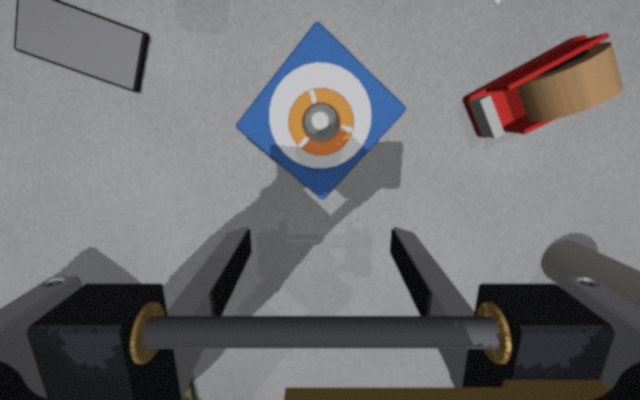

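The roll stands upright at (320,120), centred on the spindle. Its top is 100 mm above the platter, so it is seated; the tilt fit caught gripper pixels, so I'm ignoring that figure.

```bash
python3 -c "
from station import ctrl
print(ctrl.hand_in())"
```

```text
the job is handed in; nothing more can be done
None
```

The orange roll is seated over the three lugs, flat on the platter (top measured 100 mm above it), and released with the arm clear; I moved nothing else and handed the job in at about 14 s of the 61 s, though the hand-in call returned no verdict.

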